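# Set the click dial of a wax-tube slicing guide and bring the tube up to its stop

## Robot

A 6-joint arm with a two-finger parallel gripper is mounted at the origin on the work surface. World frame = base frame: x ahead of the robot, y to its left, z up, the work surface at z = 0. Lengths are in m, angles in rad, forces in N, time in s.
With the tool pointing down it reaches from about 0.35 to 0.975 m from the base axis. Payload 4.9 kg.
Tool frame: the origin (TCP) lies between the finger pads; the fingertips stand 22 mm ahead of it and the grasp point (between the pads) lies 3 mm ahead of it; z points along the fingers, y is the line along which they close (so a half turn about z gives the same grasp; the last joint's range is limited). The gripper opens to 85 mm and grips with 20 to 120 N. Pads are 22 mm wide; open, the fingers measure 114 mm over their backs; the gripper's body (76 mm by 85 mm) begins 54 mm behind the grasp point. The pads swing forward as they close: fully open they stand 13 mm farther back than shut.
Start: joints at [1.187, 0.053, 1.613, -0, 1.476, -0.119], TCP at [0.164, 0.603, 0.253] pointing down, gripper open.
Joint ranges: [-3.01, 3.01], [-1.01, 2.22], [0.06, 2.58], [-1.02, 4.17], [0.09, 2.62], [-3.14, 3.14]. Speed limits (rad/s): [2.57, 2.57, 3.14, 3.14, 3.14, 3.14].

## Interface

Orientations are given as a unit quaternion [w, x, y, z].
In Python, from plant import state, grab_frame, get_calibration, job_done, recognise, regions_of gives the robot as it stands.
- The arm moves only by the tool apply_moves, never from a script. Its argument "targets" is a list of rows, each an object with "translation": the shift along the tool's x, y, z normalised to -1 to 1, where 1 is 100 mm, a list of three; "twist": the turn about the tool's z normalised to -1 to 1, where 1 is 0.1 rad; "hand": the opening, from 0 (shut) to 1 (fully open). A call has 1 to 8 rows; each row shifts and turns the commanded pose from where the row before left it, along the tool's axes as they then stand; what a row does not reach is not made up. A row lasts 1/10 s, in which the tool goes at most 50 mm and 8.59 degrees, less where a joint would pass 70% of its speed; a pose out of reach is approached as far as the arm can. A call with a number of a shift or a turn outside -1 to 1 is refused whole. A call with a gripper value outside its range is refused whole. The fingers move at their own pace and stop on an object; the grip force is fixed at half the most. Time passes only in rows, so rows that do not move let the fingers close. It gives the time, the measured TCP pose, the force, the opening and the grip force at its end, in the units of the state.
- state(): the state, without advancing time (a new reading comes with each control period).
- grab_frame(name): name is "scene" or "side" or "wrist"; returns the picture (420x560x3 uint8, red, green, blue); there is no depth.
- get_calibration(name): a dict with "camera_matrix" (3x3 intrinsics, pixels), "pose" (4x4, takes a point from camera to world coordinates). Camera axes: x right, y up, looking along -z (the intrinsics and any distortion apply to the point x, -y, -z); pixel columns grow to the right and rows downward; lengths in m; the calibration is good to about 2 mm. The wrist camera is an equidistant fisheye: a pixel r from the principal point sees the ray r / f radians off the axis. A picture is of the moment at which its call begins: read the wrist's pose just before it. get_calibration takes no time and is no camera call; for the wrist camera it gives the pose at the moment of the call.
- job_done(): hands the job in; it is judged then, once.
Trained networks look in the newest picture that a camera, given by its name, has taken for a name from the list of things; names that differ only in an ending like _2 or _b are one class to them, and where a whole thing is asked for, a point or a joint stands for the part that bears it (a point fixed in the world has none). Each returns a list of dicts, best first, with "score" (0 to 1); they miss things now and then, are a little off and sometimes report something else, mostly with a low value. They report only what shows in the picture. A call takes as long as a camera call. They do not tell look-alikes from the thing itself.
- recognise(camera, query): "point" ([x, y, z] in m, in world coordinates, good to about 4 mm: the middle of the surface that is visible of it).
- regions_of(camera, query): "pixels" (420x560 bool, what is visible of it).
The state is a dict: "time": time; "joint_pos": joint angles; "joint_vel": joint speeds; "joint_efforts": joint torques, N m; "tool_pos": TCP position; "tool_rot": TCP orientation; "contact_force": force on the tool from outside, world axes, zero at the start; "ft_torque": the same for the moment, N m; "gripper_width": opening from 0.0 (shut) to 1.0 (fully open); "grasp_force": force on a finger pad.
Only numpy, scipy, OpenCV 4.12 (cv2) and the standard library are available. Lean on these libraries where they do the work, as an engineer would, in place of code of your own. Each camera call takes 0.05 s, during which the arm holds its last target. There are 200 camera calls.

## Task

Set the slicing guide to cut 5.5 mm ring blanks, which is six clicks up from its zero: turn the dial gently anticlockwise until it meets its zero stop, without forcing it, then count six clicks clockwise from there. Then slide the wax tube along its V-bed until its end just meets the stop plate, pressing only lightly so that the soft wax is not dented, and leave it lying there; leave the other things on the table where they are.

Things in the scene. Friction and masses are not known exactly. Their poses are not given: they have to be found in the camera images.
- jig: the slicing guide, screwed down: steel base plate 100 x 340 x 12 mm carrying a housing with the dial, four saw-guide pins and a V-bed. Origin on the table under the saw line; y runs along the tube, from housing to tube, z up. In its frame (mm): plate x -50 to 50, y -150 to 190; pins 8 thick at x +-32, y +-5, tops z 72; housing x -38 to 38, y -135 to -55, flat top z 62
- v_bed (a point): middle of the aluminium V-bed on the tube's resting axis, 40 mm above the table, 100 mm along +y from the saw line, with the guide's axes. The bed runs 12 to 185 mm from the saw line, is 44 mm wide, its edges no higher than 36 mm above the table; open above and at its +y end
- knob (a point): point on the dial's vertical axis, half-way up its grip, 87 mm above the table, with the guide's axes (it does not turn with the dial). The dial is a round knurled steel knob 36 mm in diameter without flats or pointer, its grip 72 to 102 mm above the table, 10 mm clear of the flat housing top. 20 to 40 N of grip turns it
- detent (a point): brass screw of the dial's spring detent on the housing's -y face. 18 clicks a turn, 20 degrees each. Leaving a notch takes about 0.2 N m at first, fading to nothing half-way (10 degrees), then it pulls into the next notch; let go, it stays in the notch. From above, clockwise moves the stop plate 0.25 mm a click away from the saw line, anticlockwise towards it
- zero_stop: spring-steel stop finger of the dial, hidden in the housing, 26 mm from the dial's axis. The dial starts an unknown 1 to 4 clicks from zero; turned anticlockwise it meets this finger just past the zero notch (no click there): the torque then rises by 0.1 N m every 1.4 degrees; let go, it springs back into the zero notch. Over 24 N on the finger (about 0.6 N m on the knob) is forcing it
- stop_face (a point): centre of the stop plate's face that looks at the tube, on the tube's axis, 40 mm above the table, with the guide's axes. In the guide's frame its y is -4 mm with the dial in the zero notch and 0.25 mm less for each click (-5.5 mm at six)
- stop: the stop plate, steel, 26 x 26 mm and 6 mm thick, on a rod from the housing; origin at the centre of the same face. Geared to the dial; a push on the plate hardly moves it
- tube: tube of blue carving wax lying loose in the V-bed, 26 mm in diameter, 110 mm long, about 55 g; origin at its centre on its axis, 40 mm above the table; its y axis lies along the tube as the guide's y. It starts with its end 30 to 60 mm short of the saw line and slides with under 1 N. More than 15 N against the stop plate dents it
- tube_end (a point): centre of the tube's end that looks at the stop plate (55 mm towards -y from the tube's centre); the other end is 110 mm away along +y
- blank_a: sawn wax ring blank lying on the table beside the guide, 26 mm across, 8 mm high; origin under its centre
- blank_b: another wax ring blank beside the guide, 26 mm across, 6 mm high; origin under its centre
- caliper: caliper lying beside the guide, 200 x 65 mm, 12 mm high; origin under its beam's centre
- glass: stemmed drinking glass, 82 mm across, 125 mm high, standing; origin under its foot
- saw: jeweller's saw frame lying flat, about 235 x 115 mm, 24 mm high; origin under the middle of its blade
- file: file with a handle, 280 mm long, 22 mm high, lying; origin under its middle
- spare_tube: piece of dark wax rod standing on end, 31 mm in diameter, 60 mm high; origin under its centre
There are look-alikes about, which are no part of the job. What is meant by the tube is not red or white, and is the smaller of those in its own colour.

How it is judged:
On the way, in this order (a step that is already met when the one before it is completed fails the run):
1. the dial is turned back to its zero stop: the stop plate is no more than 4.1 mm from the saw line (4 mm in the zero notch) (y of stop_face in the frame of jig above -0.0041 m), for 0.1 s.
2. the dial rests six clicks up: the stop plate is 5.5 mm (within 0.1 mm, under half a click) from the saw line (y of stop_face in the frame of jig between -0.0056 and -0.0054 m), for 0.3 s.
At the end, for the whole second after the job is handed in: The dial rests six clicks above its zero stop (stop plate 5.5 mm, within 0.1 mm, from the saw line), and the wax tube lies at rest in the V-bed (within 3 mm and 3 degrees of the bed's line) with its end against the stop plate, no more than 1 mm of gap (all of step 2 and y of tube_end in the frame of stop_face between -0.0015 and 0.001 m and x of tube_end in the frame of stop_face between -0.003 and 0.003 m and z of tube_end in the frame of stop_face between -0.003 and 0.003 m and angle between the y axis of tube and the y axis of jig, either way round below 0.05 rad and linear speed of tube below 0.005 m/s); the robot touches nothing.
It fails at once if the dial is forced against its zero stop: more than 24 N on the stop finger (contact force between anything else and zero_stop above 24 N).
It fails at once if the wax is dented: the tube is pressed on the stop plate with more than 15 N (contact force between tube and stop above 15 N).
It fails at once if another thing on the table is moved more than 15 mm (distance of any of blank_a, blank_b, caliper, glass, saw, file, spare_tube from where it was at the start of the episode above 0.015 m).
It also fails if it takes over 72 s, if anything falls off the work surface, if the arm or the gripper's body presses on something with over 40 N, if the wrist force passes 120 N, or if a joint passes its speed limit or range.

## Working session

There is one attempt and no reset: what is moved stays moved. The work goes in short steps, Python scripts to look and compute and a tool call to move; the robot and the scene stay as the last step left them, time stands still between calls to the robot, and variables do not carry over. Pictures are saved under pics/ and viewed, at most 11 in all, crops included, and the job is handed in when it is done.

Besides the shell and the picture viewer there is one more tool, called after "Emit:" as name(argument=value, ...), one argument or row to a line, values as JSON. apply_moves: Moves the arm, as the interface text tells. Its arguments: {"type":"object","properties":{"targets":{"type":"array"}},"required":["targets"]}

```bash
mkdir -p pics; cat > h.py <<'E'
import numpy as np, cv2
from plant import *
E
python3 - <<'E'
from h import *
for c in ("scene","side"):
    f=grab_frame(c); cv2.imwrite(f"pics/{c}0.png",f[:,:,::-1])
    for q in ("jig","knob","detent","stop","tube","spare_tube","caliper","glass"):
        print(c,q,[(round(d["score"],2),np.round(d["point"],3).tolist()) for d in recognise(c,q)[:4]])
    k=get_calibration(c); print(np.round(k["camera_matrix"],1).tolist(),np.round(k["pose"],3).tolist())
s=state(); print(s)
E
```

```text
scene jig [(0.65, [0.604, -0.015, 0.024])]
scene knob [(0.69, [0.603, -0.012, 0.021]), (0.65, [0.586, -0.027, 0.045])]
scene detent [(0.85, [0.609, -0.012, 0.02])]
scene stop []
scene tube [(0.86, [0.366, 0.078, 0.03]), (0.77, [0.635, 0.087, 0.051]), (0.74, [0.704, 0.404, 0.032]), (0.66, [0.562, 0.284, 0.027])]
scene spare_tube [(0.68, [0.441, -0.433, 0.038])]
scene caliper [(0.6, [0.728, 0.039, 0.004])]
scene glass [(0.75, [0.441, -0.433, 0.036]), (0.63, [0.543, 0.425, 0.1])]
[[501.1, 0.0, 286.6], [0.0, 501.1, 219.9], [0.0, 0.0, 1.0]] [[-0.49, -0.49, 0.721, 1.419], [0.872, -0.252, 0.421, 0.521], [-0.024, 0.835, 0.55, 0.787], [0.0, 0.0, 0.0, 1.0]]
side jig []
side knob [(0.68, [0.573, -0.097, 0.027])]
side detent [(0.58, [0.574, -0.099, 0.032])]
side stop [(0.73, [0.381, 0.44, 0.008])]
side tube [(0.93, [0.342, 0.061, 0.029]), (0.86, [0.694, 0.381, 0.029]), (0.71, [0.547, 0.27, 0.017]), (0.46, [0.623, 0.064, 0.051])]
side spare_tube [(0.51, [0.433, -0.452, 0.047])]
side caliper [(0.64, [0.723, 0.027, 0.008])]
side glass [(0.8, [0.526, 0.404, 0.097])]
[[428.9, 0.0, 273.5], [0.0, 428.9
[... 158 characters left out ...]
joint_pos': array([ 1.18704196e+00,  5.27131915e-02,  1.61288347e+00,  2.36772149e-05,
        1.47601273e+00, -1.19001249e-01]), 'joint_vel': array([-0.00041047, -0.00103324, -0.00086718, -0.00171737,  0.00074238,
       -0.00018213]), 'joint_efforts': array([ 9.50702770e-06, -3.93696856e+01, -3.70464313e+01, -8.75748651e-05,
        4.98080244e-04,  1.80143627e-05]), 'tool_pos': array([0.16353346, 0.60321143, 0.25330527]), 'tool_rot': array([-1.34968895e-05,  1.31991389e-01,  9.91250863e-01, -5.17503490e-06]), 'contact_force': array([-0.84178556, -0.26322968,  0.01953485]), 'ft_torque': array([-0.05093829,  0.04592005,  0.03751736]), 'grasp_force': 0.0, 'gripper_width': 1.0043841867733923}
```

View pics/scene0.png

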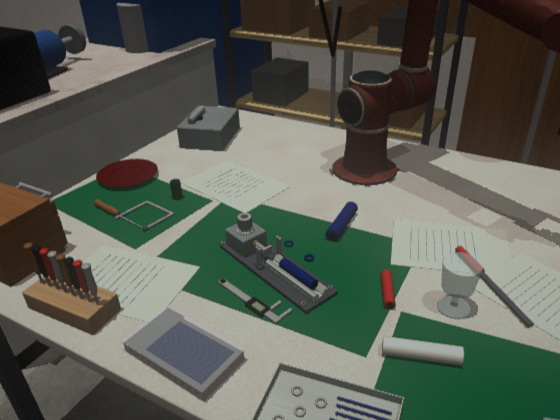

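View pics/side0.png

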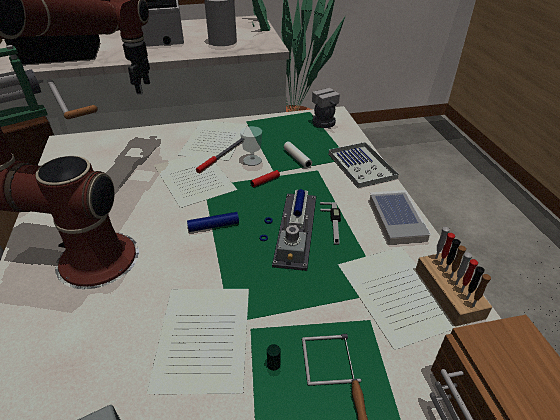

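The scene view shows these candidates for the tube: blue in the V-bed (297,273), larger blue on the table (342,220), red (388,289) and white (423,350). I choose the one in the bed, since it is the smaller of the two blue ones. The side view agrees: the bed tube is at (299,203), the knob at (292,230) and the larger blue tube at (213,222). A close crop will check the choice and help fit the jig pose.

```bash
python3 - <<'E'
from h import *
a=cv2.imread("pics/scene0.png")[200:312,212:342]; b=cv2.imread("pics/side0.png")[180:275,262:347]
a=cv2.resize(a,None,fx=3.5,fy=3.5,interpolation=2); b=cv2.resize(b,None,fx=4,fy=4,interpolation=2)
a=cv2.convertScaleAbs(a,alpha=1.6,beta=20);b=cv2.convertScaleAbs(b,alpha=1.6,beta=20)
o=np.zeros((max(a.shape[0],b.shape[0]),a.shape[1]+b.shape[1],3),np.uint8); o[:a.shape[0],:a.shape[1]]=a;o[:b.shape[0],a.shape[1]:]=b
print(o.shape,a.shape); cv2.imwrite("pics/crop1.png",o)
E
```

```text
(392, 795, 3) (392, 455, 3)
```

View pics/crop1.png

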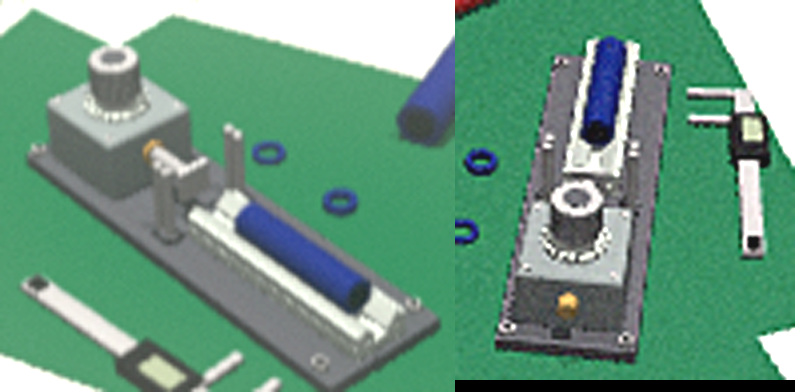

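The crop confirms that the short blue tube lies in the V-bed. The knob top is at crop (113,57) and (577,195), and the plate corners are clear. I'll fit the jig pose from these.

```bash
cat >> h.py <<'E'
def proj(c,P):
    k=get_calibration(c); T=np.linalg.inv(k["pose"]); p=(T[:3,:3]@np.asarray(P).T).T+T[:3,3]
    p=p*[1,-1,-1]; K=k["camera_matrix"]; return np.c_[K[0,0]*p[:,0]/p[:,2]+K[0,2],K[1,1]*p[:,1]/p[:,2]+K[1,2]]
def jw(v,L):  # jig frame (mm) to world
    L=np.asarray(L,float)/1000; c,s=np.cos(v[2]),np.sin(v[2])
    return np.c_[v[0]+c*L[:,0]-s*L[:,1],v[1]+s*L[:,0]+c*L[:,1],L[:,2]]
E
python3 - <<'E'
from h import *
from scipy.optimize import least_squares
S=[((50,-150,12),(28,153)),((50,190,12),(335,382)),((-50,190,12),(440,320)),((0,-95,102),(113,57)),((38,-135,62),(50,99)),((-38,-55,62),(190,108))]
D=[((-50,-150,12),(497,344)),((50,-150,12),(636,350)),((-50,190,12),(558,57)),((50,190,12),(672,68)),((0,-95,102),(577,195))]
ls=[a for a,_ in S]; ld=[a for a,_ in D]
ps=np.array([b for _,b in S])/3.5+[212,200]; pd=(np.array([b for _,b in D])-[455,0])/4+[262,180]
f=lambda v:np.r_[(proj("scene",jw(v,ls))-ps).ravel(),(proj("side",jw(v,ld))-pd).ravel()]
r=least_squares(f,[0.6,0,-0.2],loss="soft_l1"); print(r.x,np.round(f(r.x),1).reshape(-1,2).tolist())
r=least_squares(f,[0.6,0,-0.2,-95],loss="soft_l1") if 0 else r
v=r.x; print("knob",jw(v,[[0,-95,87]]), "tube ctr~",jw(v,[[0,100,40]]))
# knob y along jig is unknown-check: triangulate knob top
g=lambda p:np.r_[proj("scene",[p])[0]-ps[3],proj("side",[p])[0]-pd[4]]
q=least_squares(g,[.58,-.1,.1]); print("knob tri",q.x,q.fun)
E
```

```text
[ 0.5883614  -0.01586939 -0.35118732] [[-0.9, -0.1], [-1.6, 1.7], [0.5, -0.9], [0.1, 0.0], [-1.9, 0.3], [0.5, -0.6], [-0.6, -1.9], [0.0, 0.3], [-0.8, -1.5], [-0.0, -1.8], [-0.1, 0.3]]
knob [[ 0.55568017 -0.10507106  0.087     ]] tube ctr~ [[0.62276269 0.0780271  0.04      ]]
knob tri [ 0.55622786 -0.10480001  0.10262982] [ 0.08092204 -0.05378239  0.08827946  0.06020662]
```

The jig fit is consistent: knob at (0.556, -0.105), triangulated height 102.6 mm against the expected 102. The jig yaw is -0.351. I'll move above the knob and turn the wrist near mid-range.

Emit:
apply_moves(
  targets=[
    {"translation": [-0.345,-0.355,0],"twist": 0,"hand": 1},
    {"translation": [-0.345,-0.355,0],"twist": 0,"hand": 1},
    {"translation": [-0.345,-0.355,0],"twist": 0,"hand": 1},
    {"translation": [-0.345,-0.355,0],"twist": 0,"hand": 1},
    {"translation": [-0.345,-0.355,0],"twist": 0,"hand": 1},
    {"translation": [-0.345,-0.355,0],"twist": 0,"hand": 1},
    {"translation": [-0.345,-0.355,0],"twist": 0,"hand": 1},
    {"translation": [-0.345,-0.355,0],"twist": 0,"hand": 1},
  ],
)

```text
time: 1.7
tool_pos: [0.3561, 0.2551, 0.2536]
tool_rot: [0.001, 0.132, 0.991, 0.0]
contact_force: [1.3, 0.4, -0.1]
gripper_width: 1.0
grasp_force: 0.0
```

Emit:
apply_moves(
  targets=[
    {"translation": [-0.345,-0.355,0],"twist": 0,"hand": 1},
    {"translation": [-0.345,-0.355,0],"twist": 0,"hand": 1},
    {"translation": [-0.345,-0.355,0],"twist": 0,"hand": 1},
    {"translation": [-0.345,-0.355,0],"twist": 0,"hand": 1},
    {"translation": [-0.345,-0.355,0],"twist": 0,"hand": 1},
    {"translation": [-0.345,-0.355,0],"twist": 0,"hand": 1},
    {"translation": [-0.345,-0.355,0],"twist": 0,"hand": 1},
    {"translation": [-0.345,-0.355,0],"twist": 0,"hand": 1},
  ],
)

```text
time: 2.5
tool_pos: [0.5484, -0.0916, 0.2535]
tool_rot: [0.0, 0.132, 0.991, 0.0]
contact_force: [-0.1, 0.3, 0.7]
gripper_width: 0.999
grasp_force: 0.0
```

Emit:
apply_moves(
  targets=[
    {"translation": [0,0,0],"twist": 1,"hand": 1},
    {"translation": [0,0,0],"twist": 1,"hand": 1},
    {"translation": [0,0,0],"twist": 1,"hand": 1},
    {"translation": [0,0,0],"twist": 1,"hand": 1},
    {"translation": [0,0,0],"twist": 1,"hand": 1},
    {"translation": [0,0,0],"twist": 1,"hand": 1},
    {"translation": [0,0,0],"twist": 1,"hand": 1},
    {"translation": [0,0,0],"twist": 1,"hand": 1},
  ],
)

```text
time: 3.3
tool_pos: [0.5477, -0.0895, 0.2534]
tool_rot: [0.0, 0.509, 0.861, 0.0]
contact_force: [0.6, 0.7, 0.4]
gripper_width: 0.999
grasp_force: 0.0
```

Emit:
apply_moves(
  targets=[
    {"translation": [0,0,0],"twist": 1,"hand": 1},
    {"translation": [0,0,0],"twist": 1,"hand": 1},
    {"translation": [0,0,0],"twist": 1,"hand": 1},
    {"translation": [0,0,0],"twist": 1,"hand": 1},
    {"translation": [0,0,0],"twist": 1,"hand": 1},
    {"translation": [0,0,0],"twist": 1,"hand": 1},
    {"translation": [0,0,0],"twist": 1,"hand": 1},
    {"translation": [0,0,0],"twist": 1,"hand": 1},
  ],
)

```text
time: 4.1
tool_pos: [0.5477, -0.0894, 0.2534]
tool_rot: [0.0, 0.804, 0.594, 0.0]
contact_force: [0.1, 0.4, -0.4]
gripper_width: 1.002
grasp_force: 0.0
```

```bash
python3 - <<'E'
from h import *
s=state(); print(s["time"],s["tool_pos"],s["tool_rot"],s["joint_pos"],s["contact_force"],s["ft_torque"])
k=get_calibration("wrist"); f=grab_frame("wrist"); cv2.imwrite("pics/w0.png",f[:,:,::-1]); print(k)
for q in ("knob","tube","stop"): print(q,[(round(d["score"],2),np.round(d["point"],3).tolist()) for d in recognise("wrist",q)[:4]])
E
```

```text
4.1 [ 0.54768849 -0.08944743  0.2534012 ] [5.66385177e-05 8.04275498e-01 5.94256608e-01 6.10144137e-05] [-2.96011775e-01 -1.14622806e-01  1.77637304e+00  3.06120774e-05
  1.47967873e+00  2.09969869e-03] [ 0.05161498  0.39337844 -0.44676565] [ 0.00345353  0.0269658  -0.0135522 ]
{'camera_matrix': array([[325.1922621 ,   0.        , 281.33291895],
       [  0.        , 325.1922621 , 202.0318841 ],
       [  0.        ,   0.        ,   1.        ]]), 'pose': array([[ 0.95552322,  0.28358679,  0.08095625,  0.56942484],
       [-0.29491362,  0.9177319 ,  0.26607165, -0.02149791],
       [ 0.00115828, -0.27811274,  0.96054774,  0.37384665],
       [ 0.        ,  0.        ,  0.        ,  1.        ]])}
knob [(0.73, [0.579, -0.042, 0.019]), (0.61, [0.58, -0.039, 0.042])]
tube [(0.77, [0.363, 0.071, 0.031]), (0.68, [0.615, 0.055, 0.056])]
stop [(0.7, [0.581, -0.039, 0.042])]
```

View pics/w0.png

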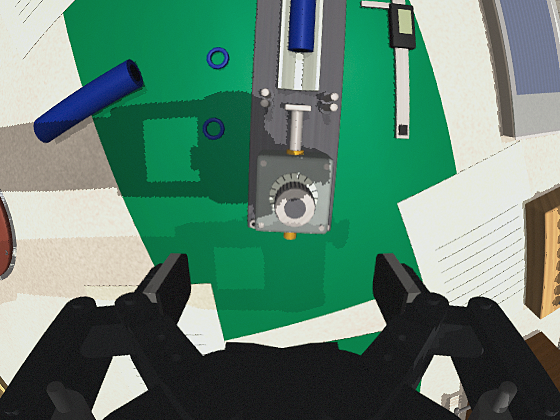

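The wrist view shows the knob top near (295,207), the stop plate at (296,107), the pins near (265,95) and (334,100), and the blue tube end at (300,50). Next I'll refine the knob position and jig axis from it.

```bash
cat >> h.py <<'E'
def wproj(k,P):
    T=np.linalg.inv(k["pose"]); p=((T[:3,:3]@np.asarray(P).T).T+T[:3,3])*[1,-1,-1]; K=k["camera_matrix"]
    return cv2.fisheye.distortPoints((p[:,None,:2]/p[:,None,2:]),K,np.zeros(4))[:,0]
def wback(k,uv,z):
    u=cv2.fisheye.undistortPoints(np.array([[uv]],float),k["camera_matrix"],np.zeros(4))[0,0]
    d=k["pose"][:3,:3]@[u[0],-u[1],-1]; o=k["pose"][:3,3]; return o+d*(z-o[2])/d[2]
E
python3 - <<'E'
from h import *
k=get_calibration("wrist"); v=[0.5884,-0.0159,-0.3512]
L=[(0,-95,102),(38,-135,62),(-38,-135,62),(38,-55,62),(-38,-55,62),(-32,-5,72),(-32,5,72),(32,5,72),(32,-5,72),(50,-150,12),(-50,-150,12),(0,60,53)]
p=wproj(k,jw(v,L)); print(np.round(p,1).tolist())
f=cv2.imread("pics/w0.png"); x0,y0=240,40; c=cv2.resize(f[y0:y0+200,x0:x0+110],None,fx=3,fy=3,interpolation=2)
d=c.copy()
for q in p:
    cv2.drawMarker(d,tuple(int(round(t)) for t in (q-[x0,y0]+.5)*3),(0,0,255),0,8,1)
cv2.imwrite("pics/w0c.png",np.hstack([c,d]))
E
```

```text
[[294.1, 207.8], [326.3, 235.1], [253.1, 231.3], [334.0, 158.7], [256.0, 153.9], [264.3, 102.2], [264.9, 91.4], [334.4, 96.3], [333.7, 106.9], [329.4, 231.6], [246.1, 227.2], [302.1, 40.0]]
```

View pics/w0c.png

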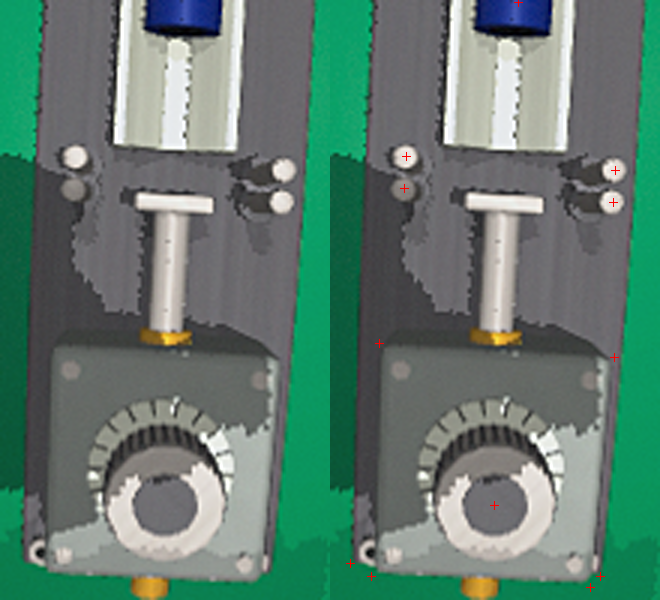

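The overlay fits to about 1 px. Descending over the knob.

Emit:
apply_moves(
  targets=[
    {"translation": [-0.127,0.122,0.3],"twist": 0,"hand": 1},
    {"translation": [0,0,0.4],"twist": 0,"hand": 1},
    {"translation": [0,0,0.4],"twist": 0,"hand": 1},
    {"translation": [0,0,0.3],"twist": 0,"hand": 1},
    {"translation": [0,0,0.17],"twist": 0,"hand": 1},
    {"translation": [0,0,0],"twist": 0,"hand": 1},
    {"translation": [0,0,0],"twist": 0,"hand": 1},
  ],
)

```text
time: 5.0
tool_pos: [0.5559, -0.1052, 0.0968]
tool_rot: [0.0, 0.803, 0.596, 0.0]
contact_force: [0.6, -0.7, 0.2]
gripper_width: 1.0
grasp_force: 0.0
```

Emit:
apply_moves(
  targets=[
    {"translation": [0,0,0],"twist": 0,"hand": 0},
    {"translation": [0,0,0],"twist": 0,"hand": 0},
    {"translation": [0,0,0],"twist": 0,"hand": 0},
    {"translation": [0,0,0],"twist": 0,"hand": 0},
    {"translation": [0,0,0],"twist": 0,"hand": 0},
    {"translation": [0,0,0],"twist": 0,"hand": 0},
    {"translation": [0,0,0],"twist": 0,"hand": 0},
    {"translation": [0,0,0],"twist": 0,"hand": 0},
  ],
)

```text
time: 5.8
tool_pos: [0.5553, -0.105, 0.0977]
tool_rot: [-0.001, 0.803, 0.596, -0.001]
contact_force: [-6.5, 0.5, 6.5]
gripper_width: 0.399
grasp_force: 59.7
```

```bash
cat >> h.py <<'E'
def st():
    s=state(); w,x,y,z=s["tool_rot"]; print(round(s["time"],2),"pos",np.round(s["tool_pos"],4),"q6",round(np.degrees(s["joint_pos"][5]),2),"yaw",round(np.degrees(2*np.arctan2(y,x)),2),"F",np.round(s["contact_force"],2),"T",np.round(s["ft_torque"],3),"w",round(s["gripper_width"],3),"g",round(s["grasp_force"],1)); return s
E
python3 -c "from h import *; st()"
```

```text
5.8 pos [ 0.5553 -0.105   0.0977] q6 -1.41 yaw 73.17 F [-6.54  0.51  6.54] T [ 0.192  0.808 -0.045] w 0.399 g 59.7
```

Gripped at 36 mm. I'll ease the lateral load, then turn one safe click (20°) anticlockwise and read the torque.

Emit:
apply_moves(
  targets=[
    {"translation": [0,-0.006,-0.008],"twist": 0,"hand": 0},
    {"translation": [0,0,0],"twist": 0,"hand": 0},
  ],
)

```text
time: 6.0
tool_pos: [0.5551, -0.105, 0.0977]
tool_rot: [0.0, 0.803, 0.596, 0.0]
contact_force: [-1.7, 0.5, 4.1]
gripper_width: 0.402
grasp_force: 60.3
```

```bash
python3 -c "from h import *; st()"
```

```text
6.0 pos [ 0.5551 -0.105   0.0977] q6 -1.42 yaw 73.16 F [-1.65  0.46  4.12] T [0.074 0.302 0.036] w 0.402 g 60.3
```

Emit:
apply_moves(
  targets=[
    {"translation": [0,0,0],"twist": -0.4,"hand": 0},
    {"translation": [0,0,0],"twist": -0.4,"hand": 0},
    {"translation": [0,0,0],"twist": 0,"hand": 0},
  ],
)

```text
time: 6.3
tool_pos: [0.5551, -0.105, 0.0977]
tool_rot: [-0.0, 0.779, 0.627, -0.0]
contact_force: [-3.5, 0.9, 5.8]
gripper_width: 0.4
grasp_force: 60.4
```

```bash
python3 -c "from h import *; st()"
```

```text
6.3 pos [ 0.5551 -0.105   0.0977] q6 -5.98 yaw 77.72 F [-3.48  0.86  5.76] T [ 0.181  0.534 -0.072] w 0.4 g 60.4
```

Emit:
apply_moves(
  targets=[
    {"translation": [0,0,0],"twist": -0.5,"hand": 0},
    {"translation": [0,0,0],"twist": -0.45,"hand": 0},
    {"translation": [0,0,0],"twist": 0,"hand": 0},
  ],
)

```text
time: 6.6
tool_pos: [0.5551, -0.1049, 0.0977]
tool_rot: [-0.0, 0.748, 0.664, -0.0]
contact_force: [-4.9, 0.9, 5.6]
gripper_width: 0.403
grasp_force: 60.4
```

```bash
python3 -c "from h import *; st()"
```

```text
6.6 pos [ 0.5551 -0.1049  0.0977] q6 -11.44 yaw 83.19 F [-4.87  0.93  5.63] T [0.189 0.522 0.049] w 0.403 g 60.4
```

Emit:
apply_moves(
  targets=[
    {"translation": [0,0,0],"twist": -0.6,"hand": 0},
    {"translation": [0,0,0],"twist": -0.6,"hand": 0},
    {"translation": [0,0,0],"twist": -0.5,"hand": 0},
    {"translation": [0,0,0],"twist": 0,"hand": 0},
  ],
)

```text
time: 7.0
tool_pos: [0.5549, -0.1049, 0.0977]
tool_rot: [-0.0, 0.689, 0.725, -0.0]
contact_force: [-4.5, 1.9, 6.2]
gripper_width: 0.401
grasp_force: 60.5
```

```bash
python3 -c "from h import *; st()"
```

```text
7.0 pos [ 0.5549 -0.1049  0.0977] q6 -21.19 yaw 92.94 F [-4.53  1.88  6.21] T [0.207 0.622 0.062] w 0.401 g 60.5
```

The detent resists as expected (about 0.11 N·m at 4.6°), and there is no slip. This may now be zero, so I'll probe 4° past it.

Emit:
apply_moves(
  targets=[
    {"translation": [0,-0.003,-0.003],"twist": -0.35,"hand": 0},
    {"translation": [0,0,0],"twist": -0.35,"hand": 0},
    {"translation": [0,0,0],"twist": 0,"hand": 0},
  ],
)

```text
time: 7.3
tool_pos: [0.5548, -0.1049, 0.0977]
tool_rot: [-0.0, 0.663, 0.748, 0.0]
contact_force: [-3.1, 0.5, 4.8]
gripper_width: 0.402
grasp_force: 60.4
```

```bash
python3 -c "from h import *; st()"
```

```text
7.3 pos [ 0.5548 -0.1049  0.0977] q6 -25.15 yaw 96.88 F [-3.13  0.47  4.78] T [ 0.192  0.53  -0.07 ] w 0.402 g 60.4
```

Only detent torque here, so this isn't zero. I'll go on 3° to confirm, then complete the click to 40° and probe 4° past it.

Emit:
apply_moves(
  targets=[
    {"translation": [0,0,0],"twist": -0.25,"hand": 0},
    {"translation": [0,0,0],"twist": -0.25,"hand": 0},
    {"translation": [0,0,0],"twist": 0,"hand": 0},
  ],
)

```text
time: 7.6
tool_pos: [0.5547, -0.1049, 0.0977]
tool_rot: [-0.0, 0.644, 0.765, -0.0]
contact_force: [-4.9, 0.8, 5.9]
gripper_width: 0.403
grasp_force: 60.5
```

```bash
python3 -c "from h import *; st()"
```

```text
7.6 pos [ 0.5547 -0.1049  0.0977] q6 -28.1 yaw 99.83 F [-4.89  0.8   5.9 ] T [ 0.288  0.524 -0.043] w 0.403 g 60.5
```

Emit:
apply_moves(
  targets=[
    {"translation": [0,0,0],"twist": -0.58,"hand": 0},
    {"translation": [0,0,0],"twist": -0.58,"hand": 0},
    {"translation": [0,0,0],"twist": -0.58,"hand": 0},
    {"translation": [0,0,0],"twist": -0.58,"hand": 0},
    {"translation": [0,0,0],"twist": 0,"hand": 0},
  ],
)

```text
time: 8.1
tool_pos: [0.5546, -0.105, 0.0977]
tool_rot: [-0.0, 0.551, 0.835, -0.0]
contact_force: [-4.9, 0.5, 6.0]
gripper_width: 0.399
grasp_force: 60.5
```

```bash
python3 -c "from h import *; st()"
```

```text
8.1 pos [ 0.5546 -0.105   0.0977] q6 -41.43 yaw 113.17 F [-4.88  0.46  5.95] T [0.228 0.639 0.034] w 0.399 g 60.5
```

Emit:
apply_moves(
  targets=[
    {"translation": [0,0,0],"twist": -0.35,"hand": 0},
    {"translation": [0,0,0],"twist": -0.35,"hand": 0},
    {"translation": [0,0,0],"twist": 0,"hand": 0},
  ],
)

```text
time: 8.4
tool_pos: [0.5545, -0.105, 0.0977]
tool_rot: [-0.001, 0.521, 0.853, -0.0]
contact_force: [-4.7, 0.6, 6.1]
gripper_width: 0.405
grasp_force: 60.5
```

```bash
python3 -c "from h import *; st()"
```

```text
8.4 pos [ 0.5545 -0.105   0.0977] q6 -45.41 yaw 117.14 F [-4.66  0.56  6.11] T [ 0.248  0.739 -0.047] w 0.405 g 60.5
```

Emit:
apply_moves(
  targets=[
    {"translation": [0,0,0],"twist": -0.25,"hand": 0},
    {"translation": [0,0,0],"twist": -0.25,"hand": 0},
    {"translation": [0,0,0],"twist": 0,"hand": 0},
  ],
)

```text
time: 8.7
tool_pos: [0.5545, -0.105, 0.0977]
tool_rot: [-0.001, 0.5, 0.866, -0.0]
contact_force: [-5.2, 0.7, 5.8]
gripper_width: 0.398
grasp_force: 60.5
```

```bash
python3 -c "from h import *; st()"
```

```text
8.7 pos [ 0.5545 -0.105   0.0977] q6 -48.25 yaw 119.98 F [-5.21  0.65  5.82] T [ 0.224  0.746 -0.193] w 0.398 g 60.5
```

The torque is now rising (-0.19) where a plain notch would be fading, which suggests the zero stop. I'll confirm with 1.4° more, still well under 0.6 N·m.

Emit:
apply_moves(
  targets=[
    {"translation": [0,0,0],"twist": -0.25,"hand": 0},
    {"translation": [0,0,0],"twist": 0,"hand": 0},
  ],
)

```text
time: 8.9
tool_pos: [0.5544, -0.105, 0.0977]
tool_rot: [-0.001, 0.489, 0.872, -0.0]
contact_force: [-5.4, 0.4, 6.3]
gripper_width: 0.403
grasp_force: 60.6
```

```bash
python3 -c "from h import *; st()"
```

```text
8.9 pos [ 0.5544 -0.105   0.0977] q6 -49.67 yaw 121.4 F [-5.41  0.36  6.27] T [ 0.201  0.697 -0.195] w 0.403 g 60.6
```

Emit:
apply_moves(
  targets=[
    {"translation": [0,0,0],"twist": -0.2,"hand": 0},
    {"translation": [0,0,0],"twist": 0,"hand": 0},
  ],
)

```text
time: 9.1
tool_pos: [0.5544, -0.1051, 0.0977]
tool_rot: [-0.001, 0.481, 0.877, -0.0]
contact_force: [-4.7, 0.8, 5.9]
gripper_width: 0.402
grasp_force: 60.6
```

```bash
python3 -c "from h import *; st()"
```

```text
9.1 pos [ 0.5544 -0.1051  0.0977] q6 -50.8 yaw 122.53 F [-4.68  0.83  5.89] T [ 0.194  0.787 -0.331] w 0.402 g 60.6
```

Emit:
apply_moves(
  targets=[
    {"translation": [0,0,0],"twist": 0,"hand": 0},
  ],
)

```text
time: 9.2
tool_pos: [0.5544, -0.1051, 0.0977]
tool_rot: [-0.001, 0.481, 0.877, -0.0]
contact_force: [-5.6, 1.4, 6.4]
gripper_width: 0.403
grasp_force: 60.6
```

```bash
python3 -c "from h import *; st()"
```

```text
9.2 pos [ 0.5544 -0.1051  0.0977] q6 -50.79 yaw 122.51 F [-5.64  1.42  6.37] T [ 0.168  0.745 -0.29 ] w 0.403 g 60.6
```

The zero stop is confirmed at about 0.35 N·m, so the zero notch is at yaw 113.16°. I'll go back to the notch, then six clicks (120°) clockwise.

Emit:
apply_moves(
  targets=[
    {"translation": [0,0,0],"twist": 0.55,"hand": 0},
    {"translation": [0,0,0],"twist": 0.55,"hand": 0},
    {"translation": [0,0,0],"twist": 0.53,"hand": 0},
    {"translation": [0,0,0],"twist": 0,"hand": 0},
    {"translation": [0,0,0],"twist": 0,"hand": 0},
  ],
)

```text
time: 9.7
tool_pos: [0.5546, -0.105, 0.0977]
tool_rot: [-0.0, 0.55, 0.835, -0.0]
contact_force: [-5.2, 1.2, 5.8]
gripper_width: 0.402
grasp_force: 60.5
```

```bash
python3 -c "from h import *; st()"
```

```text
9.7 pos [ 0.5546 -0.105   0.0977] q6 -41.49 yaw 113.23 F [-5.19  1.17  5.79] T [0.238 0.631 0.022] w 0.402 g 60.5
```

Emit:
apply_moves(
  targets=[
    {"translation": [0,0,0],"twist": 0.87,"hand": 0},
    {"translation": [0,0,0],"twist": 0.87,"hand": 0},
    {"translation": [0,0,0],"twist": 0.87,"hand": 0},
    {"translation": [0,0,0],"twist": 0.87,"hand": 0},
    {"translation": [0,0,0],"twist": 0.87,"hand": 0},
    {"translation": [0,0,0],"twist": 0.87,"hand": 0},
    {"translation": [0,0,0],"twist": 0.87,"hand": 0},
    {"translation": [0,0,0],"twist": 0.87,"hand": 0},
  ],
)

```text
time: 10.5
tool_pos: [0.5551, -0.105, 0.0977]
tool_rot: [0.0, 0.803, 0.596, 0.0]
contact_force: [-3.0, 1.3, 4.3]
gripper_width: 0.404
grasp_force: 60.4
```

Emit:
apply_moves(
  targets=[
    {"translation": [0,0,0],"twist": 0.87,"hand": 0},
    {"translation": [0,0,0],"twist": 0.87,"hand": 0},
    {"translation": [0,0,0],"twist": 0.87,"hand": 0},
    {"translation": [0,0,0],"twist": 0.87,"hand": 0},
    {"translation": [0,0,0],"twist": 0.87,"hand": 0},
    {"translation": [0,0,0],"twist": 0.87,"hand": 0},
    {"translation": [0,0,0],"twist": 0.87,"hand": 0},
    {"translation": [0,0,0],"twist": 0,"hand": 0},
  ],
)

```text
time: 11.3
tool_pos: [0.5555, -0.1053, 0.0977]
tool_rot: [0.001, 0.944, 0.329, 0.001]
contact_force: [0.6, -0.8, 3.3]
gripper_width: 0.406
grasp_force: 60.2
```

```bash
python3 -c "from h import *; st()"
```

```text
11.3 pos [ 0.5555 -0.1053  0.0977] q6 33.3 yaw 38.44 F [ 0.58 -0.78  3.29] T [-0.069  0.007 -0.227] w 0.406 g 60.2
```

Emit:
apply_moves(
  targets=[
    {"translation": [0,0,0],"twist": 0.9,"hand": 0},
    {"translation": [0,0,0],"twist": 0.9,"hand": 0},
    {"translation": [0,0,0],"twist": 0.9,"hand": 0},
    {"translation": [0,0,0],"twist": 0.9,"hand": 0},
    {"translation": [0,0,0],"twist": 0.9,"hand": 0},
    {"translation": [0,0,0],"twist": 0.9,"hand": 0},
    {"translation": [0,0,0],"twist": 0.9,"hand": 0},
    {"translation": [0,0,0],"twist": 0.9,"hand": 0},
  ],
)

```text
time: 12.1
tool_pos: [0.5556, -0.1059, 0.0977]
tool_rot: [0.001, 1.0, -0.025, 0.001]
contact_force: [-0.1, -2.0, 0.5]
gripper_width: 0.402
grasp_force: 60.1
```

Emit:
apply_moves(
  targets=[
    {"translation": [0,0,0],"twist": 0.7,"hand": 0},
    {"translation": [0,0,0],"twist": 0,"hand": 0},
    {"translation": [0,0,0],"twist": 0,"hand": 0},
  ],
)

```text
time: 12.4
tool_pos: [0.5556, -0.1059, 0.0978]
tool_rot: [0.001, 0.998, -0.058, 0.001]
contact_force: [2.2, -4.2, 1.1]
gripper_width: 0.399
grasp_force: 60.0
```

```bash
python3 -c "from h import *; st()"
```

```text
12.4 pos [ 0.5556 -0.1059  0.0978] q6 78.41 yaw -6.68 F [ 2.17 -4.17  1.06] T [-0.843 -0.392  0.063] w 0.399 g 60.0
```

Emit:
apply_moves(
  targets=[
    {"translation": [0,0,0],"twist": 0,"hand": 0},
  ],
)

```text
time: 12.5
tool_pos: [0.5556, -0.1059, 0.0977]
tool_rot: [0.001, 0.998, -0.059, 0.001]
contact_force: [1.6, -5.3, -0.1]
gripper_width: 0.401
grasp_force: 60.0
```

```bash
python3 -c "from h import *; st()"
```

```text
12.5 pos [ 0.5556 -0.1059  0.0977] q6 78.45 yaw -6.72 F [ 1.6  -5.3  -0.06] T [-0.968 -0.476  0.031] w 0.401 g 60.0
```

The dial sits at neutral torque after exactly six clicks. I'll release it, rise, close the fingers and move beyond the tube's free end.

Emit:
apply_moves(
  targets=[
    {"translation": [0,0,0],"twist": 0,"hand": 1},
    {"translation": [0,0,0],"twist": 0,"hand": 1},
    {"translation": [0,0,0],"twist": 0,"hand": 1},
    {"translation": [0,0,0],"twist": 0,"hand": 1},
    {"translation": [0,0,0],"twist": 0,"hand": 1},
    {"translation": [0,0,0],"twist": 0,"hand": 1},
  ],
)

```text
time: 13.1
tool_pos: [0.5547, -0.1049, 0.0974]
tool_rot: [-0.0, 0.998, -0.059, -0.0]
contact_force: [-0.2, 0.4, -0.3]
gripper_width: 1.003
grasp_force: 0.0
```

Emit:
apply_moves(
  targets=[
    {"translation": [0,0,-0.2],"twist": 0,"hand": 1},
    {"translation": [0,0,-0.3],"twist": 0,"hand": 1},
    {"translation": [0,0,-0.3],"twist": 0,"hand": 1},
    {"translation": [0,0,-0.3],"twist": 0,"hand": 1},
    {"translation": [0,0,0],"twist": 0.78,"hand": 1},
    {"translation": [0,0,0],"twist": 0.78,"hand": 1},
    {"translation": [0,0,0],"twist": 0.78,"hand": 1},
    {"translation": [0,0,0],"twist": 0,"hand": 1},
  ],
)

```text
time: 13.9
tool_pos: [0.5547, -0.105, 0.2075]
tool_rot: [-0.0, 0.984, -0.176, 0.0]
contact_force: [-0.2, 0.1, -0.3]
gripper_width: 0.998
grasp_force: 0.0
```

Emit:
apply_moves(
  targets=[
    {"translation": [0,-0.49,0],"twist": 0,"hand": 0},
    {"translation": [0,-0.49,0],"twist": 0,"hand": 0},
    {"translation": [0,-0.49,0],"twist": 0,"hand": 0},
    {"translation": [0,-0.49,0],"twist": 0,"hand": 0},
    {"translation": [0,-0.49,0],"twist": 0,"hand": 0},
    {"translation": [0,-0.49,0],"twist": 0,"hand": 0},
    {"translation": [0,0,0],"twist": 0,"hand": 0},
    {"translation": [0,0,0],"twist": 0,"hand": 0},
  ],
)

```text
time: 14.7
tool_pos: [0.6564, 0.1719, 0.2068]
tool_rot: [0.0, 0.985, -0.174, -0.0]
contact_force: [-1.3, 0.0, -0.5]
gripper_width: 0.003
grasp_force: 0.0
```

```bash
python3 - <<'E'
from h import *
s=st(); v=[0.5884,-0.0159,-0.3512]
d=s["tool_pos"][:2]-v[:2]; c,sn=np.cos(v[2]),np.sin(v[2]); print("jig xy mm",1e3*(c*d[0]+sn*d[1]),1e3*(-sn*d[0]+c*d[1]))
for c in ("scene","side"):
    grab_frame(c); r=regions_of(c,"tube")
    for q in r[:5]:
        y,x=np.nonzero(q["pixels"]); print(c,q["score"],x.mean(),y.mean(),len(x))
f=grab_frame("side"); g=grab_frame("scene")
a=cv2.resize(g[200:310,215:345,::-1],None,fx=3,fy=3,interpolation=2); b=cv2.resize(f[165:275,265:345,::-1],None,fx=3,fy=3,interpolation=2)
cv2.imwrite("pics/p1.png",np.hstack([a,b]))
E
```

```text
14.7 pos [0.6564 0.1719 0.2068] q6 118.45 yaw -20.04 F [-1.29  0.04 -0.5 ] T [ 0.007 -0.021  0.041] w 0.003 g 0.0
jig xy mm -0.7736582991021423 199.69272018611377
scene 0.93 422.41740918437284 349.84235777930087 1459
scene 0.92 298.12835249042143 273.0919540229885 522
scene 0.81 387.3950103950104 288.97297297297297 481
scene 0.75 344.3318965517241 220.6594827586207 232
scene 0.61 271.9446787397668 263.86975936492183 4031
side 0.6 298.76142131979697 202.61928934010152 197
side 0.57 297.7720364741641 154.3920972644377 329
side 0.51 264.47715736040607 178.15736040609136 197
```

View pics/p1.png

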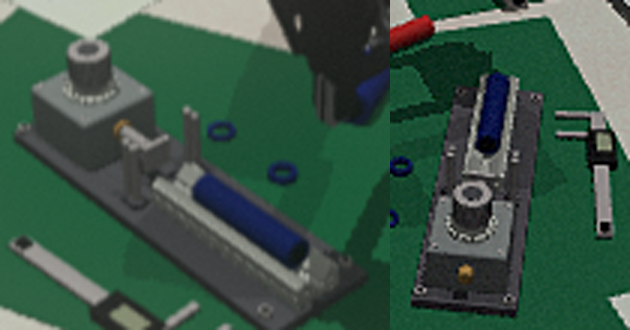

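The view shows the knob released and the tube in the bed with its far end (scene about (312,285)) short of the bed's end. The gripper is clear beyond it. Descending to tube-axis height.

Emit:
apply_moves(
  targets=[
    {"translation": [0.008,0,0.4],"twist": 0,"hand": 0},
    {"translation": [0,0,0.4],"twist": 0,"hand": 0},
    {"translation": [0,0,0.4],"twist": 0,"hand": 0},
    {"translation": [0,0,0.2],"twist": 0,"hand": 0},
    {"translation": [0,0,0.056],"twist": 0,"hand": 0},
    {"translation": [0,0,0],"twist": 0,"hand": 0},
  ],
)

```text
time: 15.6
tool_pos: [0.6569, 0.1699, 0.0613]
tool_rot: [0.0, 0.984, -0.176, -0.001]
contact_force: [0.4, -0.1, 0.8]
gripper_width: -0.0
grasp_force: 0.0
```

```bash
python3 - <<'E'
from h import *
st(); k=get_calibration("wrist"); f=grab_frame("wrist"); cv2.imwrite("pics/w2.png",f[:,:,::-1])
E
```

```text
15.6 pos [0.6569 0.1699 0.0613] q6 118.51 yaw -20.28 F [ 0.4  -0.1   0.75] T [0.023 0.044 0.066] w -0.0 g 0.0
```

View pics/w2.png

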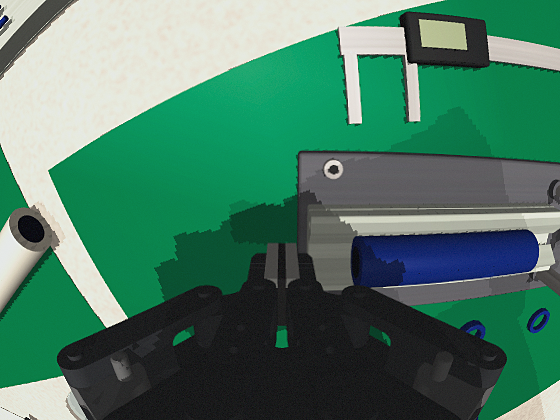

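The fingertips are at (282,250), in line with the tube axis, and the tube's end is at (353,260). The face should meet the stop after about 79 mm of travel, so I'll push 62 mm first and then measure the remaining gap.

Emit:
apply_moves(
  targets=[
    {"translation": [0,0.05,0],"twist": 0,"hand": 0},
    {"translation": [0,0.05,0],"twist": 0,"hand": 0},
    {"translation": [0,0.05,0],"twist": 0,"hand": 0},
    {"translation": [0,0.05,0],"twist": 0,"hand": 0},
    {"translation": [0,0.05,0],"twist": 0,"hand": 0},
    {"translation": [0,0.05,0],"twist": 0,"hand": 0},
    {"translation": [0,0.05,0],"twist": 0,"hand": 0},
    {"translation": [0,0.05,0],"twist": 0,"hand": 0},
  ],
)

```text
time: 16.45
tool_pos: [0.6436, 0.1329, 0.0621]
tool_rot: [-0.0, 0.984, -0.176, 0.0]
contact_force: [1.1, 0.7, 2.3]
gripper_width: 0.003
grasp_force: 0.9
```

```bash
python3 -c "from h import *; st()"
```

```text
16.45 pos [0.6436 0.1329 0.0621] q6 115.4 yaw -20.23 F [1.14 0.65 2.29] T [ 0.227 -0.037  0.041] w 0.003 g 0.9
```

Emit:
apply_moves(
  targets=[
    {"translation": [0,0.03,0],"twist": 0,"hand": 0},
    {"translation": [0,0.03,0],"twist": 0,"hand": 0},
    {"translation": [0,0.03,0],"twist": 0,"hand": 0},
    {"translation": [0,0.03,0],"twist": 0,"hand": 0},
    {"translation": [0,0.03,0],"twist": 0,"hand": 0},
    {"translation": [0,0.03,0],"twist": 0,"hand": 0},
    {"translation": [0,0.03,0],"twist": 0,"hand": 0},
    {"translation": [0,0.01,0],"twist": 0,"hand": 0},
  ],
)

```text
time: 17.25
tool_pos: [0.6356, 0.112, 0.0617]
tool_rot: [0.0, 0.984, -0.176, -0.0]
contact_force: [1.1, 2.0, 1.8]
gripper_width: 0.0
grasp_force: 1.0
```

```bash
python3 - <<'E'
from h import *
st(); w=grab_frame("wrist"); f=grab_frame("side"); g=grab_frame("scene")
a=cv2.resize(g[215:300,255:345,::-1],None,fx=4,fy=4,interpolation=2)
b=cv2.resize(w[170:340,260:480,::-1],None,fx=2,fy=2,interpolation=2); 
cv2.imwrite("pics/p2.png",np.hstack([a,b]))
E
```

```text
17.25 pos [0.6356 0.112  0.0617] q6 113.65 yaw -20.26 F [1.06 2.01 1.79] T [ 0.217 -0.105 -0.019] w 0.0 g 1.0
```

View pics/p2.png

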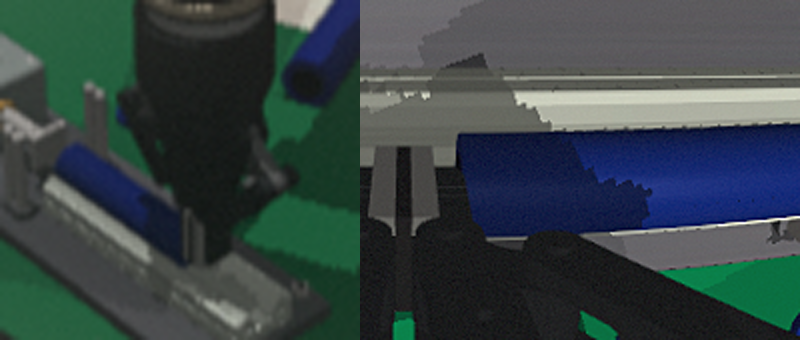

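The tube is sliding, with the fingers on its free end at about 2 N. Next I'll estimate the remaining gap to the stop plate.

```bash
python3 - <<'E'
from h import *
v=[0.5884,-0.0159,-0.3512]; t=np.linspace(0,2*np.pi,60)
circ=lambda y:[(13*np.cos(a),y,40+13*np.sin(a)) for a in t]
g=grab_frame("scene"); hsv=cv2.cvtColor(g,cv2.COLOR_RGB2HSV); m=cv2.inRange(hsv,(112,110,25),(128,255,255)); m[:, :262]=0; m[:,308:]=0; m[:240]=0;m[285:]=0
n,lab,stt,c=cv2.connectedComponentsWithStats(m); i=1+np.argmax(stt[1:,4]); print(stt[i],c[i]); mask=lab==i
best=[]
for y in np.arange(-6,40,1.):
    p=proj("scene",jw(v,circ(y)+circ(y+110))); h=cv2.convexHull(np.float32(p)); r=np.zeros_like(m); cv2.fillConvexPoly(r,np.int32(np.round(h)),1)
    yy,xx=np.nonzero(r); best.append((y,xx.min(),yy.min()))
print([b for b in best if abs(b[1]-stt[i][0])<=3 or b[0]==-6])
print("stop plate px at -5.5",proj("scene",jw(v,[(13,-5.5,53),(-13,-5.5,53),(13,-5.5,27)])).round(1).tolist())
E
```

```text
[269 251  31  23 264] [282.60984848 261.60984848]
[(np.float64(-6.0), np.int64(263), np.int64(247)), (np.float64(3.0), np.int64(266), np.int64(249)), (np.float64(4.0), np.int64(266), np.int64(249)), (np.float64(5.0), np.int64(266), np.int64(249)), (np.float64(6.0), np.int64(266), np.int64(249)), (np.float64(7.0), np.int64(267), np.int64(249)), (np.float64(8.0), np.int64(267), np.int64(250)), (np.float64(9.0), np.int64(267), np.int64(250)), (np.float64(10.0), np.int64(268), np.int64(250)), (np.float64(11.0), np.int64(268), np.int64(250)), (np.float64(12.0), np.int64(268), np.int64(250)), (np.float64(13.0), np.int64(268), np.int64(250)), (np.float64(14.0), np.int64(269), np.int64(251)), (np.float64(15.0), np.int64(269), np.int64(251)), (np.float64(16.0), np.int64(269), np.int64(251)), (np.float64(17.0), np.int64(269), np.int64(251)), (np.float64(18.0), np.int64(270), np.int64(251)), (np.float64(19.0), np.int64(270), np.int64(252)), (np.float64(20.0), np.int64(270), np.int64(252)), (np.float64(21.0), np.int64(270), np.int64(252)), (np.float64(22.0), np.int64(271), np.int64(252)), (np.float64(23.0), np.int64(271), np.int64(252)), (np.float64(24.0), np.int64(271), np.int64(252)), (np.float64(25.0), np.int64(271), np.int64(253)), (np.float64(26.0), np.int64(272), np.int64(253)), (np.float64(27.0), np.int64(272), np.int64(253)), (np.float64(28.0), np.int64(272), np.int64(253)), (np.float64(29.0), np.int64(272), np.int64(253))]
stop plate px at -5.5 [[263.3, 249.7], [271.6, 245.5], [263.8, 258.2]]
```

The tube end is at about y = 15 mm, so roughly 17–21 mm remain. I'll advance 10 mm and then creep.

Emit:
apply_moves(
  targets=[
    {"translation": [0,0.02,0],"twist": 0,"hand": 0},
    {"translation": [0,0.02,0],"twist": 0,"hand": 0},
    {"translation": [0,0.02,0],"twist": 0,"hand": 0},
    {"translation": [0,0.015,0],"twist": 0,"hand": 0},
    {"translation": [0,0.01,0],"twist": 0,"hand": 0},
    {"translation": [0,0.01,0],"twist": 0,"hand": 0},
    {"translation": [0,0.005,0],"twist": 0,"hand": 0},
    {"translation": [0,0,0],"twist": 0,"hand": 0},
  ],
)

```text
time: 18.25
tool_pos: [0.6323, 0.1029, 0.0618]
tool_rot: [0.0, 0.984, -0.176, -0.0]
contact_force: [0.5, 0.0, 0.7]
gripper_width: -0.002
grasp_force: 0.0
```

```bash
cat >> h.py <<'E'
def sj():
    s=st(); d=s["tool_pos"][:2]-[0.5884,-0.0159]; u=np.array([.344,.939]); print("jig y mm",round(1e3*d@u,2),"F along y",round(s["contact_force"][:2]@u,2))
E
python3 - <<'E'
from h import *
sj(); v=[0.5884,-0.0159,-0.3512]
g=grab_frame("scene"); hsv=cv2.cvtColor(g,cv2.COLOR_RGB2HSV); m=cv2.inRange(hsv,(112,110,25),(128,255,255)); m[:, :255]=0; m[:,308:]=0; m[:240]=0;m[285:]=0
n,lab,s,c=cv2.connectedComponentsWithStats(m); i=1+np.argmax(s[1:,4]); print(s[i])
E
```

```text
18.25 pos [0.6323 0.1029 0.0618] q6 112.84 yaw -20.24 F [0.5  0.   0.73] T [0.043 0.027 0.029] w -0.002 g 0.0
jig y mm 126.68 F along y 0.17
[267 249  30  24 259]
```

Emit:
apply_moves(
  targets=[
    {"translation": [0,0.01,0],"twist": 0,"hand": 0},
    {"translation": [0,0.01,0],"twist": 0,"hand": 0},
    {"translation": [0,0.01,0],"twist": 0,"hand": 0},
    {"translation": [0,0.005,0],"twist": 0,"hand": 0},
    {"translation": [0,0.005,0],"twist": 0,"hand": 0},
    {"translation": [0,0,0],"twist": 0,"hand": 0},
  ],
)

```text
time: 18.9
tool_pos: [0.631, 0.0992, 0.0618]
tool_rot: [0.0, 0.984, -0.176, 0.0]
contact_force: [0.7, -0.3, 0.9]
gripper_width: 0.003
grasp_force: 0.1
```

```bash
python3 - <<'E'
from h import *
sj()
g=grab_frame("scene"); f=grab_frame("wrist")
a=cv2.resize(g[230:275,250:300,::-1],None,fx=8,fy=8,interpolation=2); b=cv2.resize(f[190:280,400:500,::-1],None,fx=4,fy=4,interpolation=2)
cv2.imwrite("pics/p3.png",np.hstack([a,b]))
E
```

```text
18.9 pos [0.631  0.0992 0.0618] q6 112.51 yaw -20.24 F [ 0.68 -0.28  0.89] T [ 0.043 -0.041  0.027] w 0.003 g 0.1
jig y mm 122.68 F along y -0.03
```

View pics/p3.png

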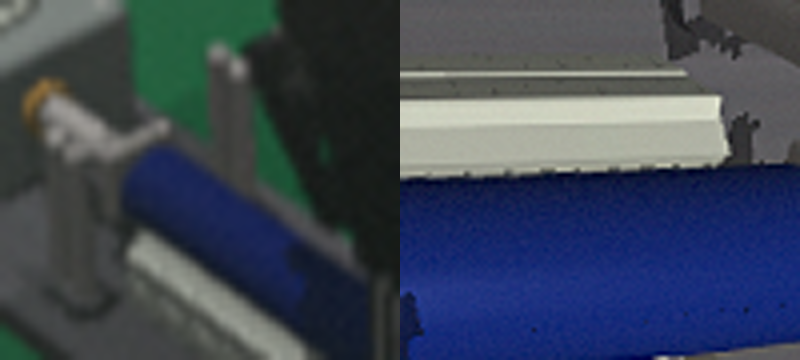

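The tube end (crop (125,185)) is a few millimetres from the plate (crop about (110,160)). I'll creep the rest.

Emit:
apply_moves(
  targets=[
    {"translation": [0,0.004,0],"twist": 0,"hand": 0},
    {"translation": [0,0.004,0],"twist": 0,"hand": 0},
    {"translation": [0,0.003,0],"twist": 0,"hand": 0},
    {"translation": [0,0,0],"twist": 0,"hand": 0},
  ],
)

```text
time: 19.4
tool_pos: [0.6306, 0.0982, 0.0618]
tool_rot: [-0.0, 0.984, -0.176, 0.0]
contact_force: [-0.7, 0.7, -0.5]
gripper_width: -0.001
grasp_force: 0.2
```

```bash
python3 -c "from h import *; sj()"
```

```text
19.4 pos [0.6306 0.0982 0.0618] q6 112.41 yaw -20.24 F [-0.66  0.67 -0.49] T [ 0.026 -0.013 -0.038] w -0.001 g 0.2
jig y mm 121.66 F along y 0.4
```

Emit:
apply_moves(
  targets=[
    {"translation": [0,0.004,0],"twist": 0,"hand": 0},
    {"translation": [0,0.004,0],"twist": 0,"hand": 0},
    {"translation": [0,0,0],"twist": 0,"hand": 0},
  ],
)

```text
time: 19.7
tool_pos: [0.6303, 0.0974, 0.0618]
tool_rot: [0.0, 0.984, -0.176, -0.0]
contact_force: [-0.1, -0.1, -0.4]
gripper_width: -0.001
grasp_force: 0.2
```

```bash
python3 -c "from h import *; sj()"
```

```text
19.7 pos [0.6303 0.0974 0.0618] q6 112.35 yaw -20.24 F [-0.06 -0.06 -0.37] T [ 0.044 -0.043 -0.055] w -0.001 g 0.2
jig y mm 120.8 F along y -0.08
```

Emit:
apply_moves(
  targets=[
    {"translation": [0,0.004,0],"twist": 0,"hand": 0},
    {"translation": [0,0.004,0],"twist": 0,"hand": 0},
    {"translation": [0,0,0],"twist": 0,"hand": 0},
  ],
)

```text
time: 20.0
tool_pos: [0.63, 0.0967, 0.0618]
tool_rot: [0.0, 0.984, -0.176, 0.0]
contact_force: [-0.2, 0.0, 0.3]
gripper_width: -0.001
grasp_force: 0.2
```

```bash
python3 -c "from h import *; sj()"
```

```text
20.0 pos [0.63   0.0967 0.0618] q6 112.28 yaw -20.24 F [-0.24  0.02  0.27] T [ 0.13  -0.021  0.029] w -0.001 g 0.2
jig y mm 120.02 F along y -0.06
```

Emit:
apply_moves(
  targets=[
    {"translation": [0,0.004,0],"twist": 0,"hand": 0},
    {"translation": [0,0.004,0],"twist": 0,"hand": 0},
    {"translation": [0,0,0],"twist": 0,"hand": 0},
  ],
)

```text
time: 20.3
tool_pos: [0.6297, 0.0959, 0.0618]
tool_rot: [0.0, 0.984, -0.176, -0.0]
contact_force: [-0.3, 0.6, -0.1]
gripper_width: -0.002
grasp_force: 0.2
```

```bash
python3 -c "from h import *; sj()"
```

```text
20.3 pos [0.6297 0.0959 0.0618] q6 112.21 yaw -20.24 F [-0.31  0.58 -0.11] T [ 0.058 -0.065  0.009] w -0.002 g 0.2
jig y mm 119.21 F along y 0.44
```

Emit:
apply_moves(
  targets=[
    {"translation": [0,0.004,0],"twist": 0,"hand": 0},
    {"translation": [0,0.004,0],"twist": 0,"hand": 0},
    {"translation": [0,0,0],"twist": 0,"hand": 0},
  ],
)

```text
time: 20.6
tool_pos: [0.6294, 0.0952, 0.0618]
tool_rot: [0.0, 0.984, -0.176, -0.0]
contact_force: [0.1, 1.1, 0.1]
gripper_width: -0.004
grasp_force: 0.3
```

```bash
python3 -c "from h import *; sj()"
```

```text
20.6 pos [0.6294 0.0952 0.0618] q6 112.15 yaw -20.24 F [0.14 1.14 0.14] T [ 0.056 -0.103  0.034] w -0.004 g 0.3
jig y mm 118.41 F along y 1.12
```

Emit:
apply_moves(
  targets=[
    {"translation": [0,0.004,0],"twist": 0,"hand": 0},
    {"translation": [0,0.004,0],"twist": 0,"hand": 0},
    {"translation": [0,0,0],"twist": 0,"hand": 0},
  ],
)

```text
time: 20.9
tool_pos: [0.6292, 0.0944, 0.0618]
tool_rot: [0.0, 0.984, -0.176, 0.0]
contact_force: [0.5, 0.2, 0.8]
gripper_width: -0.0
grasp_force: 0.3
```

```bash
python3 -c "from h import *; sj()"
```

```text
20.9 pos [0.6292 0.0944 0.0618] q6 112.08 yaw -20.24 F [0.47 0.23 0.81] T [ 0.053 -0.048  0.039] w -0.0 g 0.3
jig y mm 117.63 F along y 0.38
```

Emit:
apply_moves(
  targets=[
    {"translation": [0,0.004,0],"twist": 0,"hand": 0},
    {"translation": [0,0.004,0],"twist": 0,"hand": 0},
    {"translation": [0,0,0],"twist": 0,"hand": 0},
  ],
)

```text
time: 21.2
tool_pos: [0.6289, 0.0938, 0.0618]
tool_rot: [-0.0, 0.984, -0.176, 0.0]
contact_force: [1.5, 1.2, 0.0]
gripper_width: -0.001
grasp_force: 0.7
```

```bash
python3 - <<'E'
from h import *
sj()
g=grab_frame("scene")
cv2.imwrite("pics/p4.png",cv2.resize(g[225:275,245:305,::-1],None,fx=10,fy=10,interpolation=2))
E
```

```text
21.2 pos [0.6289 0.0938 0.0618] q6 112.01 yaw -20.24 F [1.48 1.16 0.02] T [ 0.182 -0.107 -0.005] w -0.001 g 0.7
jig y mm 116.96 F along y 1.6
```

View pics/p4.png

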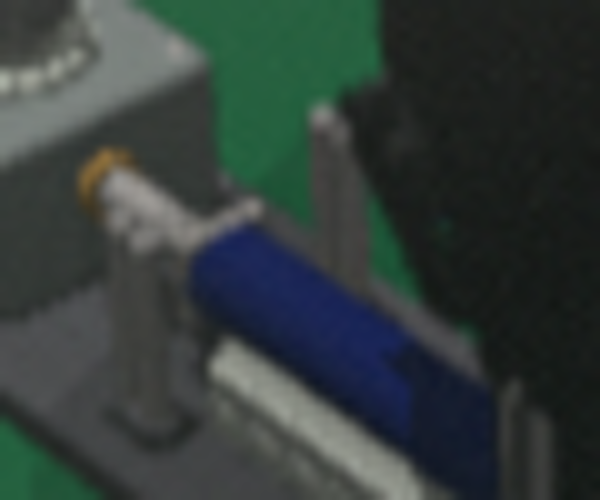

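The tube end now appears to meet the plate, at crop (195,245). The last step advanced less than commanded and the force rose. I'll confirm with 0.3 mm.

Emit:
apply_moves(
  targets=[
    {"translation": [0,0.003,0],"twist": 0,"hand": 0},
    {"translation": [0,0,0],"twist": 0,"hand": 0},
  ],
)

```text
time: 21.45
tool_pos: [0.6289, 0.0938, 0.0619]
tool_rot: [-0.0, 0.984, -0.176, 0.0]
contact_force: [0.9, 2.0, 0.1]
gripper_width: 0.004
grasp_force: 1.3
```

```bash
python3 -c "from h import *; sj()"
```

```text
21.45 pos [0.6289 0.0938 0.0619] q6 111.99 yaw -20.24 F [0.93 2.02 0.08] T [ 0.4   -0.199 -0.016] w 0.004 g 1.3
jig y mm 116.9 F along y 2.22
```

The tube has stopped against the plate at about 2 N. I'll back off gently, then rise.

Emit:
apply_moves(
  targets=[
    {"translation": [0,-0.01,0],"twist": 0,"hand": 0},
    {"translation": [0,-0.04,0],"twist": 0,"hand": 0},
    {"translation": [0,-0.15,0],"twist": 0,"hand": 0},
    {"translation": [0,-0.2,-0.1],"twist": 0,"hand": 0},
    {"translation": [0,-0.2,-0.4],"twist": 0,"hand": 0},
    {"translation": [0,0,-0.45],"twist": 0,"hand": 0},
    {"translation": [0,0,-0.45],"twist": 0,"hand": 0},
    {"translation": [0,0,0],"twist": 0,"hand": 0},
  ],
)

```text
time: 22.25
tool_pos: [0.6544, 0.1522, 0.2128]
tool_rot: [-0.002, 0.985, -0.175, 0.008]
contact_force: [0.7, -0.5, 0.6]
gripper_width: 0.002
grasp_force: 0.0
```

```bash
python3 - <<'E'
from h import *
st()
g=grab_frame("scene"); w=grab_frame("wrist")
a=cv2.resize(g[210:310,225:345,::-1],None,fx=3.5,fy=3.5,interpolation=2); b=cv2.resize(w[:,:,::-1],(420,350))[:,:370]
cv2.imwrite("pics/p5.png",np.hstack([a,b]))
E
```

```text
22.25 pos [0.6544 0.1522 0.2128] q6 116.89 yaw -20.15 F [ 0.67 -0.49  0.59] T [-0.047 -0.025  0.066] w 0.002 g 0.0
```

View pics/p5.png

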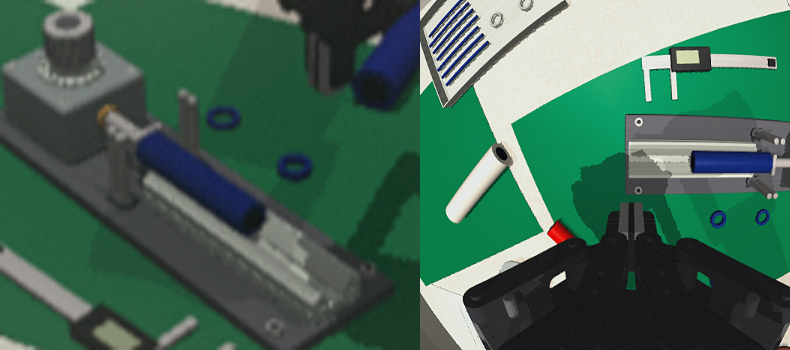

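The tube lies straight in the bed, its end at the plate (wrist crop (773,162)). The arm is clear and nothing else has moved. Handing in.

```bash
python3 -c "from h import *; print(job_done())"
```

```text
the job is handed in; nothing more can be done
None
```

I turned the dial back to its zero stop (about 0.35 N·m) and six clicks clockwise, slid the wax tube lightly (about 2 N) against the stop plate, and handed the job in after 22 s with the arm clear; no verdict came back.

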